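Pack the oilstone tight in the clamping tray and hold it

ROBOT

A 6-joint arm with a two-finger parallel gripper is mounted at the origin on the work surface; the furniture and walls round the work are solid. World frame = base frame: x ahead of the robot, y to its left, z up, the work surface at z = 0. Lengths are in m, angles in rad, forces in N, time in s.
With the tool pointing down it reaches from about 0.35 to 0.975 m from the base axis. Payload 17.4 kg.
Tool frame: the origin (TCP) lies at the very end of the fingers, on their centre line; the grasp point (between the pads) lies robot.grip_depth behind it (robot.grip_depth is the distance from the TCP to the grasp point, in m); z points along the fingers, y is the line along which they close (so a half turn about z gives the same grasp; the last joint's range is limited). The gripper opens to 85 mm and grips with 20 to 120 N. Pads are 22 mm wide; open, the fingers measure 114 mm over their backs; the gripper's body (76 mm by 85 mm) begins 54 mm behind the grasp point. The pads swing forward as they close: fully open they stand 13 mm farther back than shut.
Start: joints at [-1.235, 0.116, 1.442, -0, 1.584, -0.038], TCP at [0.246, -0.628, 0.231] pointing down, gripper open.
Joint ranges: [-2.83, 2.83], [-0.83, 2.19], [0.07, 2.5], [-1.14, 4.28], [0.01, 3], [-2.97, 2.97]. Speed limits (rad/s): [1.89, 1.89, 2.22, 3.14, 3.14, 3.14].

INTERFACE

Orientations are given as [roll, pitch, yaw] about the fixed x, y, z axes, in that order (R = Rz(yaw) Ry(pitch) Rx(roll)).
In Python, from cell import robot gives the robot as it stands.
- The arm moves only by the tool step_arm, never from a script. Its argument "deltas" is a list that holds one entry, the list of rows, each a list of 7 numbers: the shift along the tool's x, y, z in cm, then the turn, a rotation vector about the tool's x, y, z in degrees, then the gripper's target within -1 to 1 (shut at 1, half-way at 0, fully open at -1). In form: [[[x, y, z, wx, wy, wz, jaw], ...]]. A call has 1 to 8 rows; each row shifts and turns the commanded pose from where the row before left it, along the tool's axes as they then stand; what a row does not reach is not made up. A row lasts 1/12 s, in which the tool goes at most 41.7 mm and 7.16 degrees, less where a joint would pass 70% of its speed; a pose out of reach is approached as far as the arm can. A call is refused whole if a number of a shift passes 4.17 or a number of a turn 7.16, either way. A call with a gripper value outside its range is refused whole. The fingers move at their own pace and stop on an object; "squeeze" is the grip in N (left out, the last holds). Time passes only in rows, so rows that do not move let the fingers close. It gives the time, the measured TCP pose, the force, the opening and the grip force at its end, in the units of the state.
- robot.get_state(): the state, without advancing time (a new reading comes with each control period).
- robot.camera(name): name is "scene" or "top" or "wrist"; returns a dict with "img" (400x640x3 uint8, red, green, blue), "range_z" (400x640 float32, m along the optical axis (not along the pixel's ray), 0 where there is no reading), "K" (3x3 intrinsics, pixels), "distortion" ([k1, k2, p1, p2, k3] as OpenCV has them; the pictures are not rectified), "cam_to_world" (4x4, takes a point from camera to world coordinates). Camera axes: x right, y down, z forward; pixel columns grow to the right and rows downward; lengths in m; the calibration is good to about 2 mm. A picture is of the moment at which its call begins.
- robot.close_job(): hands the job in; it is judged then, once.
The state is a dict: "time_s": time; "qpos": joint angles; "joint_vel": joint speeds; "joint_torque": joint torques, N m; "eef_pos": TCP position; "tcp_rot": TCP orientation; "wrist_force": force on the tool from outside, world axes, zero at the start; "ft_torque": the same for the moment, N m; "opening": opening from 0.0 (shut) to 1.0 (fully open); "grasp_force": force on a finger pad.
Only numpy, scipy, OpenCV 4.12 (cv2) and the standard library are available. Lean on these libraries where they do the work, as an engineer would, in place of code of your own. Each camera call takes 0.05 s, during which the arm holds its last target. There are 200 camera calls.

TASK

Pack the oilstone in the clamping tray: one wooden spacer already stands in the gap between the oilstone and the drawn-back jaw; stand more of the spacers from the table upright beside it on the bed, about centred across the tray, until the jaw's short travel can close what is left of the gap. Then push the jaw by its upright handle against the stack until all is tight and the sprung rail behind the oilstone has given about 5 mm, and finish while still holding the jaw pressed there. The oilstone stays flat in the tray, spare spacers stay standing on the table, and the other things are left alone.

Things in the scene. Friction and masses are not known exactly. Their poses are not given: they have to be found in the camera images.
- tray_bed (a point): Clamping tray, fixed on the table: a flat grey bed 260 mm (its x) by 160 mm (its y), 10 mm thick, with a dark steel block across its far (+x) end. The point is the middle of the bed's upper face (10 mm above the table); x points along the tray from the jaw to the oilstone (the way the jaw closes), z up.
- rail_face (a point): Sprung steel rail (12 x 140 mm, 25 mm high) in front of the tray's far block, the oilstone's backstop; the point is the middle of its front face, 13.5 mm above the bed. Axes as the tray's.
- rail (a joint): How far the sprung rail has been pushed back towards the tray's far block, in m: 0 at rest, 0.012 at its stop. The spring pushes back with about 2.4 N at 0 plus 1.2 N for each mm, so 8.4 N at 5 mm; sliding friction of stone and spacers adds 2 to 6 N at the jaw. It springs back when the push ends.
- oilstone_mid (a point): Grey oilstone, a loose block 50 mm (its x) by 150 mm (its y), 25 mm high, 0.4 kg; it lies flat on the tray's bed across the tray, with its long side at the sprung rail. The point is its centre; x along the tray, like the tray's. Its near face is 25 mm to -x of the centre.
- jaw_face (a point): The sliding jaw's front face (78 mm wide, its upper edge 28 mm above the bed), middle of the face, 14.5 mm above the bed; x points towards the oilstone. The gap to be packed lies between this face and the oilstone's near face: 52 to 84 mm wide at the start, of which the first spacer fills 20 mm. The jaw's dark steel guide block is bolted at a different place along the bed each time.
- jaw (a joint): How far the jaw has slid towards the oilstone, in m: 0 drawn back (the start), 0.032 at its stop. It slides with about 1 N of friction and has no spring or lock of its own.
- jaw_handle (a point): Upright flat handle on the jaw, 8 mm thick (tray x), 40 mm wide (tray y), from 20 to 64 mm above the bed; the point is its centre line 46 mm above the bed, 40 mm behind the jaw's face. Behind it (-x) the jaw and its guides are at most 21 mm high above the bed; they end 35 mm behind the handle's centre at the start. Push the handle from behind or grip it. Axes as the tray's.
- spacer1_mid (a point): One of four equal loose wooden spacers, 50 g; starts standing in the gap on the tray bed, 1 to 6 mm from the oilstone. Foot 20 mm thick (x), 70 mm long (y), 28 mm high; on it a centred tab 10 mm thick (x), 30 mm wide (y), 28 to 66 mm above the underside. The point is on the centre line, 33 mm up; z up. Gripped by the tab's two 30 mm apart ends, the fingers clear the neighbours' tabs in the gap.
- spacer2_mid (a point): One of four equal loose wooden spacers, 50 g; starts standing on the table. Foot 20 mm thick (x), 70 mm long (y), 28 mm high; on it a centred tab 10 mm thick (x), 30 mm wide (y), 28 to 66 mm above the underside. The point is on the centre line, 33 mm up; z up. Gripped by the tab's two 30 mm apart ends, the fingers clear the neighbours' tabs in the gap.
- spacer3_mid (a point): One of four equal loose wooden spacers, 50 g; starts standing on the table. Foot 20 mm thick (x), 70 mm long (y), 28 mm high; on it a centred tab 10 mm thick (x), 30 mm wide (y), 28 to 66 mm above the underside. The point is on the centre line, 33 mm up; z up. Gripped by the tab's two 30 mm apart ends, the fingers clear the neighbours' tabs in the gap.
- spacer4_mid (a point): One of four equal loose wooden spacers, 50 g; starts standing on the table. Foot 20 mm thick (x), 70 mm long (y), 28 mm high; on it a centred tab 10 mm thick (x), 30 mm wide (y), 28 to 66 mm above the underside. The point is on the centre line, 33 mm up; z up. Gripped by the tab's two 30 mm apart ends, the fingers clear the neighbours' tabs in the gap.
- loupe_mid (a point): Black eye loupe, 43 mm wide, 41 mm high, a loose bystander; the point is 20 mm above its underside.
- rosin_jar_mid (a point): Rosin jar, 58 mm wide, 76 mm high, a loose bystander; the point is half-way up.
There are look-alikes about, which are no part of the job. What is shaped like the part that bears spacer2_mid but black is not meant.

How it is judged:
By the outcome, as a careful person would: the job done as asked, in the order asked, and still so for the second after the job is handed in, while the arm keeps its last pose, push and grip.
It also fails if it takes over 67 s, if anything falls off the work surface, if the arm or the gripper's body presses on something with over 40 N, if the wrist force passes 120 N, or if a joint passes its speed limit or range.

## Working session

There is one attempt and no reset: what is moved stays moved. The work goes in short steps, Python scripts to look and compute and a tool call to move; the robot and the scene stay as the last step left them, time stands still between calls to the robot, and variables do not carry over. Pictures are saved under pics/ and viewed, at most 10 in all, crops included, and the job is handed in when it is done.

Besides the shell and the picture viewer there is one more tool, called after "Request:" by a JSON object that holds its "op" and its "data". step_arm: Moves the arm, as the interface text tells. Its arguments: {"type":"object","properties":{"deltas":{"type":"array"},"squeeze":{"type":"number"}},"required":["deltas"]}

```bash
mkdir -p pics; python3 - <<'E'
from cell import robot
import cv2,numpy as np
print(robot.grip_depth, robot.get_state())
for n in ["top","scene"]:
    c=robot.camera(n); cv2.imwrite(f"pics/{n}0.png",c["img"][:,:,::-1]); np.savez(f"{n}0.npz",**c)
    print(n,c["K"].tolist(),c["distortion"],np.round(c["cam_to_world"],4).tolist())
E
```

```text
0.0187 {'time_s': 0.0, 'qpos': array([-1.23480550e+00,  1.16469493e-01,  1.44228876e+00, -2.92714859e-05,
        1.58399820e+00, -3.77697563e-02]), 'joint_vel': array([-0.00209767,  0.00027451, -0.00149819,  0.00079974, -0.00018829,
        0.00077035]), 'joint_torque': array([-2.00416041e-03, -7.31995082e+01, -6.32486773e+01, -2.83749523e-04,
        6.46241766e-03,  1.48059335e-04]), 'eef_pos': array([ 0.24639194, -0.62820807,  0.23055871]), 'tcp_rot': array([-3.14042858e+00, -1.46973088e-05,  3.73760203e-01]), 'wrist_force': array([-0.9988184 , -0.19083465, -0.05861318]), 'ft_torque': array([-0.00949974,  0.02215679, -0.05823263]), 'grasp_force': 0.0, 'opening': 0.9961037469067323}
top [[489.0583026966891, 0.0, 316.90642420177255], [0.0, 489.0583026966891, 201.25236548288004], [0.0, 0.0, 1.0]] [-0.12286609  0.          0.          0.          0.        ] [[-0.0005, -0.9988, 0.0487, 0.4119], [-0.9999, 0.0, -0.0101, -0.0055], [0.0101, -0.0487, -0.9988, 1.0525], [0.0, 0.0, 0.0, 1.0]]
scene [[471.820080870132, 0.0, 323.65232071328387], [0.0, 471.820080870132, 195.66375963684337], [0.0, 0.0, 1.0]] [-0.00315485  0.          0.          0.          0.        ] [[0.7569, -0.2641, 0.5978, -0.0691], [-0.653, -0.2695, 0.7078, -0.6848], [-0.0258, -0.9261, -0.3764, 0.4347], [0.0, 0.0, 0.0, 1.0]]
```

View pics/top0.png

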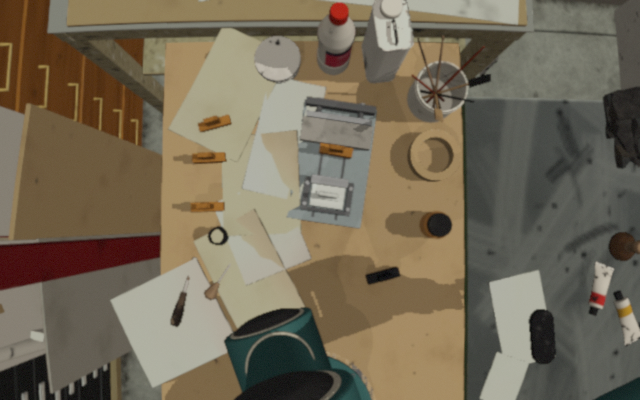

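View pics/scene0.png

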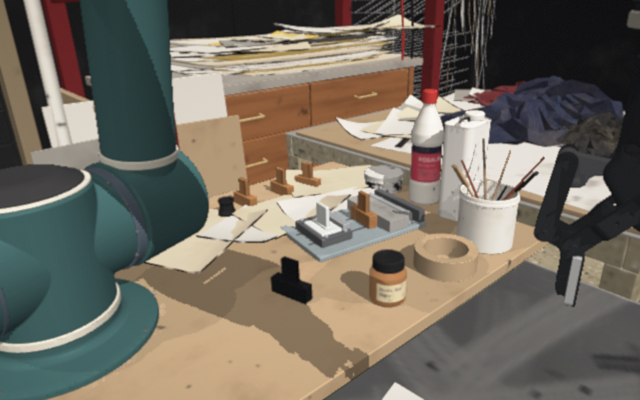

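The top view shows loose spacers at about (214,123), (208,157) and (207,206), and the tray spacer at (336,151). The jaw is at (326,195), the oilstone at (335,128), and the black look-alike at (382,275).

```bash
cat > h.py <<'E'
import numpy as np,cv2
def cloud(c):
    v,u=np.mgrid[0:400,0:640]
    p=np.stack([u,v],-1).reshape(-1,1,2).astype(np.float32)
    n=cv2.undistortPoints(p,c["K"],c["distortion"]).reshape(400,640,2)
    z=c["range_z"][...,None]; P=np.concatenate([n*z,z],-1)
    T=c["cam_to_world"]; return P@T[:3,:3].T+T[:3,3]
def orange(img):
    h=cv2.cvtColor(img,cv2.COLOR_RGB2HSV); return (h[...,0]>7)&(h[...,0]<18)&(h[...,1]>140)&(h[...,2]>70)
def rect(p):
    (c,s,a)=cv2.minAreaRect((p[:,:2]*1000).astype(np.float32))
    if s[0]<s[1]: s=s[::-1]; a+=90   # a: long axis dir
    return np.round(c,1),np.round(s,1),round((a+90)%180-90,1)
E
python3 - <<'E'
from h import *
c=dict(np.load("top0.npz")); P=cloud(c); m=orange(c["img"])
roi=np.zeros_like(m); roi[90:230,160:400]=1
m=(m&roi).astype(np.uint8)
n,l,st,ce=cv2.connectedComponentsWithStats(m)
for i in range(1,n):
    if st[i,4]<40: continue
    p=P[l==i]; zs=p[:,2]
    print(st[i],np.percentile(zs,[5,50,95]).round(3))
    hi=p[(zs>0.015)]; print(' all',rect(hi))
    t=p[zs>np.percentile(zs,97)-.015]; print(' tab',len(t),t.mean(0).round(4),rect(t))
# tray
for u,v in [(301,210),(365,210),(357,226),(291,218),(300,170),(310,175),(325,195),(335,140),(335,120),(345,105),(305,98),(375,105),(318,178),(350,180),(312,215),(330,183),(330,150),(250,250)]:
    print((u,v),P[v,u].round(4))
I=cv2.resize(c["img"][85:235,275:395,::-1],None,fx=4.,fy=4.,interpolation=cv2.INTER_CUBIC); cv2.imwrite("pics/crop0.png",I)
E
```

```text
[199 115  32  16 295] [0.024 0.03  0.068]
 all (array([539.5,  97.5]), array([322.2,  61.5]), 49.8)
 tab 69 [0.6214 0.1972 0.0936] (array([527.9,  97.4]), array([308.9,  27.6]), 46.7)
[320 143  33  15 305] [0.035 0.04  0.079]
 all (array([494.5, -47.8]), array([172.9,  66.9]), -5.9)
 tab 77 [ 0.5662 -0.0534  0.0892] (array([491.3, -37.6]), array([168.5,  29.7]), -12.0)
[192 152  34  12 320] [0.019 0.03  0.069]
 all (array([554.9, 214. ]), array([68.9, 17.9]), -87.5)
 tab 82 [0.5551 0.2133 0.0654] (array([556. , 214.5]), array([29.3,  9.7]), -87.8)
[191 202  33  10 288] [0.026 0.03  0.068]
 all (array([439.3, 121.4]), array([258.5,  25. ]), 83.4)
 tab 82 [0.45   0.2136 0.0781] (array([435.4, 113. ]), array([241.4,  12.5]), 81.8)
(301, 210) [0.4441 0.0178 0.0113]
(365, 210) [ 0.4443 -0.1196  0.003 ]
(357, 226) [ 0.4099 -0.1016  0.01  ]
(291, 218) [0.427  0.039  0.0127]
(300, 170) [0.5299 0.0201 0.0088]
(310, 175) [ 0.519  -0.0013  0.0105]
(325, 195) [ 0.4721 -0.0316  0.0761]
(335, 140) [ 0.5898 -0.0537  0.0386]
(335, 120) [ 0.6333 -0.0541  0.0342]
(345, 105) [ 0.664  -0.0749  0.0409]
(305, 98) [0.6867 0.0096 0.0111]
(375, 105) [ 0.6741 -0.1434  0.0022]
(318, 178) [ 0.5097 -0.018   0.0405]
(350, 180) [ 0.5082 -0.0869  0.0115]
(312, 215) [ 0.4334 -0.0056  0.0113]
(330, 183) [ 0.4996 -0.0431  0.0367]
(330, 150) [ 0.566  -0.0426  0.0554]
(250, 250) [0.3589 0.1265 0.0092]
```

View pics/crop0.png

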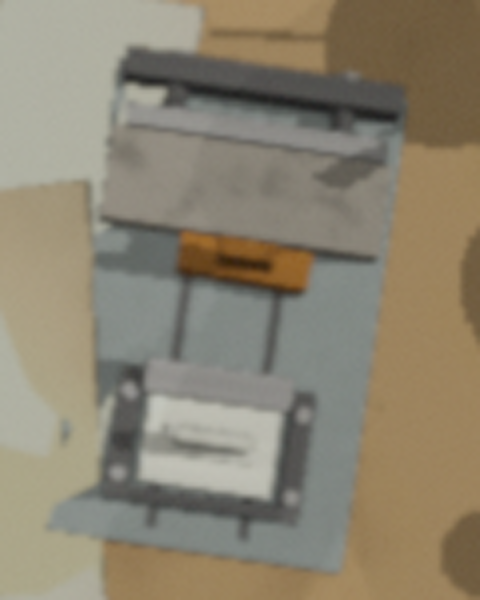

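The crop shows the oilstone's near edge running (100,218)-(377,258), the jaw's face edge about (150,360)-(307,380), and the spacer at (245,262). The handle is the white upright at (205,440), and the tray is turned about -8°.

```bash
cat >> h.py <<'E'
def ray(c,uv,z):
    n=cv2.undistortPoints(np.array(uv,np.float32).reshape(-1,1,2),c["K"],c["distortion"]).reshape(-1,2)
    T=c["cam_to_world"]; d=np.c_[n,np.ones(len(n))]@T[:3,:3].T; s=(z-T[2,3])/d[:,2]
    return T[:3,3]+d*s[:,None]
E
python3 - <<'E'
from h import *
from cell import robot
c=dict(np.load("top0.npz")); P=cloud(c); m=orange(c["img"])
for n,(u,v),z0 in [("s1",(336,151),.01),("a",(214,123),0),("b",(208,157),0),("c",(207,206),0)]:
    w=np.zeros_like(m); w[v-14:v+14,u-22:u+22]=1
    q=m&w&(P[...,2]>z0+.015)&(P[...,2]<z0+.075)
    p=P[q]; p=p[np.abs(p[:,:2]-np.median(p[:,:2],0)).max(1)<.045]
    t=p[p[:,2]>z0+.05]
    print(n,rect(p),'tab',len(t),rect(t),(p[:,:2].mean(0)*1000).round(1))
cr=lambda *a:[(275+x/4,85+y/4) for x,y in a]
print("stone near edge",ray(c,cr((100,218),(377,258)),.035).round(4).tolist())
print("jaw edge",ray(c,cr((148,359),(308,380)),.038).round(4).tolist())
print("bed corners",ray(c,cr((340,571),(48,528)),.01).round(4).tolist(), ray(c,cr((127,48),(403,88)),.04).round(4).tolist())
w=robot.camera("wrist"); s=robot.get_state()
from scipy.spatial.transform import Rotation as R
Tt=np.eye(4);Tt[:3,:3]=R.from_euler("xyz",s["tcp_rot"]).as_matrix();Tt[:3,3]=s["eef_pos"]
print("cam in tool",(np.linalg.inv(Tt)@w["cam_to_world"]).round(4).tolist(),w["K"][0])
E
```

```text
s1 (array([568.8, -55.3]), array([66.3, 20.3]), 79.9) tab 76 (array([568.9, -54.1]), array([29.5,  9.7]), 80.1) [567.2 -54.8]
a (array([629. , 202.8]), array([66.9, 17.6]), -74.4) tab 73 (array([628. , 203.3]), array([28.8,  8.2]), -71.6) [627.5 200.9]
b (array([554.9, 214. ]), array([68.9, 17.9]), -87.5) tab 84 (array([556. , 214.3]), array([29.7,  9.7]), -87.8) [553.5 211.8]
c (array([451. , 215.4]), array([68.9, 19.2]), -89.5) tab 85 (array([450.5, 216.8]), array([30.7,  8.7]), -88.9) [450.8 214.3]
stone near edge [[0.5914, 0.0196, 0.035], [0.5705, -0.1259, 0.035]]
jaw edge [[0.5167, -0.0056, 0.038], [0.5058, -0.089, 0.038]]
bed corners [[0.4062, -0.108, 0.01], [0.4292, 0.0477, 0.01]] [[0.6812, 0.0055, 0.04], [0.6603, -0.14, 0.04]]
cam in tool [[0.0013, -0.9517, -0.3071, 0.0797], [1.0, 0.0016, -0.0007, 0.0003], [0.0012, -0.3071, 0.9517, -0.1425], [0.0, 0.0, 0.0, 1.0]] [317.35753098   0.         325.23932294]
```

Request:
{"op": "step_arm", "data": {"deltas": [[[0, 0, 0, 0, 0, 6.8, -1], [0, 0, 0, 0, 0, 6.8, -1], [0, 0, 0, 0, 0, 6.8, -1], [1.2, -3.5, 0, 0, 0, 0, -1], [1.2, -3.5, 0, 0, 0, 0, -1], [1.2, -3.5, 0, 0, 0, 0, -1], [1.2, -3.5, 0, 0, 0, 0, -1], [1.2, -3.5, 0, 0, 0, 0, -1]]]}}

```text
time_s: 0.82
eef_pos: [0.3034, -0.4507, 0.2309]
tcp_rot: [-3.141, 0.0, 0.017]
wrist_force: [-0.3, -0.7, 0.3]
opening: 1.004
grasp_force: 0.0
```

Request:
{"op": "step_arm", "data": {"deltas": [[[1.2, -3.5, 0, 0, 0, 0, -1], [1.2, -3.5, 0, 0, 0, 0, -1], [1.2, -3.5, 0, 0, 0, 0, -1], [1.2, -3.5, 0, 0, 0, 0, -1], [1.2, -3.5, 0, 0, 0, 0, -1], [1.2, -3.5, 0, 0, 0, 0, -1], [1.2, -3.5, 0, 0, 0, 0, -1], [0, 0, 0, 0, 0, 0, -1]]]}}

```text
time_s: 1.48
eef_pos: [0.3842, -0.2013, 0.2315]
tcp_rot: [-3.141, -0.001, 0.022]
wrist_force: [-0.1, -0.0, 0.7]
opening: 0.999
grasp_force: 0.0
```

Request:
{"op": "step_arm", "data": {"deltas": [[[3.0, -3.0, 0, 0, 0, 0, -1], [3.0, -3.0, 0, 0, 0, 0, -1], [3.0, -3.0, 0, 0, 0, 0, -1], [3.0, -3.0, 0, 0, 0, 0, -1], [3.0, -3.0, 0, 0, 0, 0, -1], [0, 0, 0, 0, 0, 0, -1], [0, 0, 0, 0, 0, 0, -1]]]}}

```text
time_s: 2.07
eef_pos: [0.5284, -0.0547, 0.2304]
tcp_rot: [-3.141, 0.002, 0.021]
wrist_force: [-0.1, 0.2, 0.0]
opening: 1.001
grasp_force: 0.0
```

```bash
python3 - <<'E'
from h import *
from cell import robot
c=robot.camera("wrist"); np.savez("w1.npz",**c); cv2.imwrite("pics/w1.png",c["img"][:,:,::-1])
P=cloud(c); m=orange(c["img"]).astype(np.uint8)
n,l,st,ce=cv2.connectedComponentsWithStats(m)
for i in range(1,n):
    if st[i,4]<150: continue
    p=P[l==i]; p=p[np.abs(p-np.median(p,0)).max(1)<.05]
    t=p[(p[:,2]>.055)]
    print(st[i],rect(p), 'tab',rect(t) if len(t)>9 else '')
E
```

```text
[  14   50   99   39 1680] (array([629.9, 204.6]), array([70.8, 19.8]), -74.1) tab (array([629.4, 205. ]), array([31.9,  9.8]), -75.9)
[ 292  123   68   31 1153] (array([570. , -53.7]), array([68.9, 19.6]), 80.3) tab (array([570., -54.]), array([29.8,  9.6]), 80.7)
[  24  134   93   21 1202] (array([554.4, 215.2]), array([71. , 23.6]), -86.9) tab (array([556.3, 216.1]), array([31.4,  9.7]), -86.6)
[  51  222   80   31 1137] (array([445.4, 217.2]), array([70.7, 33.5]), -88.1) tab (array([451.9, 217.1]), array([30.2,  9.4]), -88.0)
[ 467  242   62   58 1306] (array([ 421.8, -254. ]), array([56.5, 36.2]), -44.7) tab (array([ 422.5, -253.8]), array([50.9, 28.1]), -46.0)
```

View pics/w1.png

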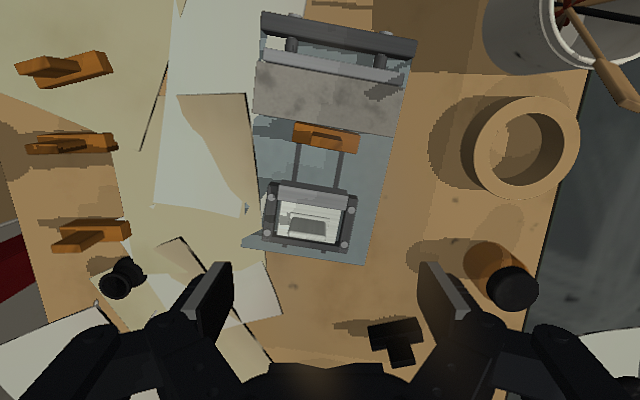

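The wrist view shows the stone's near edge at about (253,115)-(394,138), spacer1 at (325,136), the jaw face at about (279,183)-(347,195), and the handle at (305,225). The spacers to pick are at (75,143) and (90,235).

```bash
python3 - <<'E'
from h import *
c=dict(np.load("w1.npz")); P=cloud(c); Z=P[...,2]
a=np.radians(-8.2); ex=np.array([np.cos(a),np.sin(a)]); ey=np.array([-ex[1],ex[0]])
o=np.array([.57,-.054])
X=(P[...,:2]-o)@ex*1000; Y=(P[...,:2]-o)@ey*1000
for y in (-60,-50,40,50,60):
    q=(abs(Y-y)<5)&(Z>.031)&(Z<.04)&(X>-10)&(X<80); print("stone",y,np.percentile(X[q],[1,99]).round(1),Z[q].mean().round(4))
for y in (-30,-20,-10,0,10,20,30,40):
    q=(abs(Y-y)<5)&(Z>.034)&(Z<.042)&(X>-120)&(X<-25); print("jaw",y,np.percentile(X[q],[1,99]).round(1) if q.sum()>5 else q.sum())
q=(Z>.065)&(abs(X+100)<50)&(abs(Y)<40); p=P[q]; print("handle",rect(p),X[q].mean(),Y[q].mean(),np.percentile(X[q],[2,98]),np.percentile(Y[q],[2,98]),Z[q].max())
q=(Z>.005)&(Z<.014)&(X>-60)&(X<0)&(abs(Y)<110); print("bed Y range",np.percentile(Y[q],[1,99]))
q=(Z>.031)&(Z<.04)&(X>0)&(X<60)&(abs(Y)<100); print("stone",rect(P[q]),np.percentile(Y[q],[1,99]))
E
```

```text
stone -60 [12.5 74.4] 0.0351
stone -50 [12.8 74.4] 0.0353
stone 40 [13.  74.6] 0.0353
stone 50 [12.8 74.5] 0.0353
stone 60 [13.  74.4] 0.0353
jaw -30 [-75.5 -57.5]
jaw -20 [-75.1 -57.4]
jaw -10 [-94.2 -57.5]
jaw 0 [-93.9 -57.4]
jaw 10 [-94.1 -57.5]
jaw 20 [-94.3 -57.4]
jaw 30 [-74.9 -57.4]
jaw 40 [-75.  -57.5]
handle (array([489.5, -23.9]), array([71., 29.]), 40.5) -72.06858801873538 21.36811182760336 [-99.9405705  -50.18728167] [-13.6600036   35.48545202] 0.2991862888226814
bed Y range [-74.21977322 105.58290795]
stone (array([601.8, -43.7]), array([170.,  60.]), 81.8) [-68.33644123  92.63723712]
```

Request:
{"op": "step_arm", "data": {"deltas": [[[-1.3, -3.4, 0, 0, 0, 0, -1], [-1.3, -3.4, 0, 0, 0, 0, -1], [-1.3, -3.4, 0, 0, 0, 0, -1], [-1.3, -3.4, 0, 0, 0, 0, -1], [-1.0, -3.4, 0, 0, 0, 0, -1], [-1.0, -3.4, 0, 0, 0, 0, -1], [0, -3.4, 0, 0, 0, 0, -1], [0, -3.2, 0, 0, 0, 0, -1]]]}}

```text
time_s: 2.78
eef_pos: [0.4502, 0.213, 0.232]
tcp_rot: [-3.141, -0.002, 0.016]
wrist_force: [1.4, -0.8, -0.3]
opening: 1.002
grasp_force: 0.0
```

Request:
{"op": "step_arm", "data": {"deltas": [[[0.1, -0.4, 3.5, 0, 0, -1, -1], [0, 0, 4, 0, 0, 0, -1], [0, 0, 4, 0, 0, 0, -1], [0, 0, 4, 0, 0, 0, -1], [0, 0, 2.5, 0, 0, 0, -1], [0, 0, 0, 0, 0, 0, -1], [0, 0, 0, 0, 0, 0, -1]]]}}

```text
time_s: 3.37
eef_pos: [0.4516, 0.2155, 0.0514]
tcp_rot: [3.141, 0.001, 0.034]
wrist_force: [0.4, -0.5, -0.2]
opening: 1.001
grasp_force: 0.0
```

```bash
python3 - <<'E'
from h import *
from cell import robot
c=robot.camera("wrist"); P=cloud(c); m=orange(c["img"]); s=robot.get_state(); print(s["eef_pos"],s["tcp_rot"])
q=m&(abs(P[...,0]-.451)<.05)&(abs(P[...,1]-.217)<.05)
t=P[q&(P[...,2]>.058)]; print(rect(t),len(t),rect(P[q]))
E
```

```text
[0.45252757 0.21610341 0.05304203] [-3.14122186e+00 -1.26815027e-03  3.40618588e-02]
(array([452.3, 218.1]), array([29.5, 10.8]), -88.9) 1176 (array([444.6, 220.9]), array([75.9, 35.8]), -87.0)
```

Request:
{"op": "step_arm", "data": {"deltas": [[[0, -0.2, 1.0, 0, 0, 0, -1], [0, 0, 1.0, 0, 0, 0, -1], [0, 0, 0, 0, 0, 0, 1], [0, 0, 0, 0, 0, 0, 1], [0, 0, 0, 0, 0, 0, 1], [0, 0, 0, 0, 0, 0, 1], [0, 0, 0, 0, 0, 0, 1], [0, 0, 0, 0, 0, 0, 1]]], "squeeze": 30}}

```text
time_s: 4.08
eef_pos: [0.4521, 0.2189, 0.0318]
tcp_rot: [-3.141, -0.001, 0.035]
wrist_force: [1.1, 0.2, 4.0]
opening: 0.346
grasp_force: 30.1
```

Request:
{"op": "step_arm", "data": {"deltas": [[[0, 0, 0, 0, 0, 0, 1], [0, 0, 0, 0, 0, 0, 1], [0, 0, 0, 0, 0, 0, 1], [0, 0, 0, 0, 0, 0, 1]]]}}

```text
time_s: 4.42
eef_pos: [0.4521, 0.2189, 0.0318]
tcp_rot: [-3.141, -0.001, 0.035]
wrist_force: [-0.0, 1.5, 6.5]
opening: 0.345
grasp_force: 30.3
```

Request:
{"op": "step_arm", "data": {"deltas": [[[0, 0, -1, 0, 0, 0, 1], [0, 0, -3, 0, 0, 0, 1], [0, 0, -4, 0, 0, 0, 1], [0, 0, -4, 0, 0, 0, 1], [0, 0, 0, 0, 0, 5.1, 1], [0, 0, 0, 0, 0, 5.1, 1]]]}}

```text
time_s: 4.92
eef_pos: [0.4526, 0.219, 0.1547]
tcp_rot: [-3.139, -0.004, -0.147]
wrist_force: [-0.7, -0.2, -0.8]
opening: 0.345
grasp_force: 29.8
```

Request:
{"op": "step_arm", "data": {"deltas": [[[1.6, 3.1, 0, 0, 0, 0, 1], [1.6, 3.1, 0, 0, 0, 0, 1], [1.6, 3.1, 0, 0, 0, 0, 1], [1.6, 3.1, 0, 0, 0, 0, 1], [1.6, 3.1, 0, 0, 0, 0, 1], [1.6, 3.1, 0, 0, 0, 0, 1], [1.6, 3.1, 0, 0, 0, 0, 1], [1.6, 3.1, 0, 0, 0, 0, 1]]]}}

```text
time_s: 5.58
eef_pos: [0.5432, -0.0468, 0.1519]
tcp_rot: [-3.142, -0.0, -0.143]
wrist_force: [0.6, 0.3, -0.4]
opening: 0.347
grasp_force: 29.9
```

Request:
{"op": "step_arm", "data": {"deltas": [[[0.3, 0, 3, 0, 0, 0, 1], [0, 0, 2.5, 0, 0, 0, 1], [0, 0, 0, 0, 0, 0, 1], [0, 0, 0, 0, 0, 0, 1]]]}}

```text
time_s: 5.92
eef_pos: [0.5455, -0.0454, 0.0961]
tcp_rot: [3.142, 0.002, -0.143]
wrist_force: [0.1, -0.9, 0.5]
opening: 0.346
grasp_force: 30.0
```

```bash
cat >> h.py <<'E'
a=np.radians(-8.2); ex=np.array([np.cos(a),np.sin(a)]); ey=np.array([-ex[1],ex[0]]); o=np.array([.57,-.054])
def tray(P): return np.stack([(P[...,:2]-o)@ex*1000,(P[...,:2]-o)@ey*1000,P[...,2]*1000],-1)
E
python3 - <<'E'
from h import *
from cell import robot
c=robot.camera("wrist"); np.savez("w2.npz",**c); cv2.imwrite("pics/w2.png",c["img"][:,:,::-1])
P=tray(cloud(c)); m=orange(c["img"]); s=robot.get_state(); print(tray(s["eef_pos"]),s["tcp_rot"])
X,Y,Z=P[...,0],P[...,1],P[...,2]
q=m&(abs(X)<60)&(abs(Y)<45)
for lo,hi in((10,34),(34,42),(48,72),(70,80),(80,100),(100,150)):
    k=q&(Z>lo)&(Z<hi); print(lo,k.sum(), rect(P[k]/1000) if k.sum()>20 else '')
print("stone",np.percentile(X[(Z>31)&(Z<40)&(X>5)&(X<90)&(abs(Y-40)<25)],[1,50]))
E
```

```text
[-24.79370337   5.26768636  97.52786297] [-3.14158434e+00 -1.04815254e-04 -1.42508913e-01]
10 102 (array([9.8, 0.6]), array([32.7,  0.6]), 88.2)
34 1974 (array([0.1, 0.1]), array([68.9, 19.9]), 88.3)
48 230 (array([-5.6,  5.3]), array([67.4, 21.7]), -89.6)
70 1064 (array([-5.5,  7.6]), array([62.5, 21.8]), 89.9)
80 2133 (array([-23.4,   5.2]), array([69.5, 17.7]), 88.7)
100 1301 (array([-24.7,  -1.8]), array([43.5, 11.8]), -86.0)
stone [ 7.00962136 46.22753662]
```

View pics/w2.png

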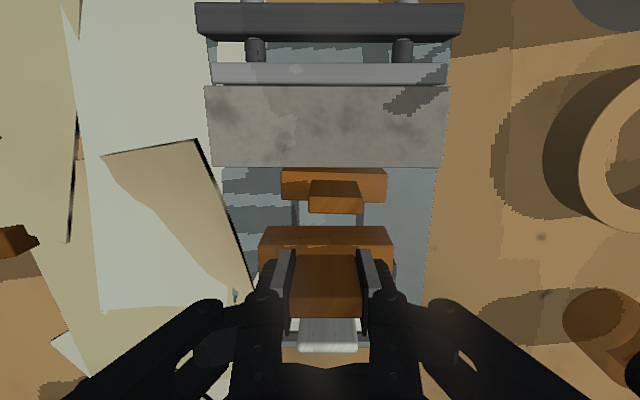

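The view shows the held spacer at (322,270) hanging square over the gap, clear of spacer1 at (335,190), with the handle behind it at (328,335).

Request:
{"op": "step_arm", "data": {"deltas": [[[0, 0, 2.0, 0, 0, 0, 1], [0, 0, 1.5, 0, 0, 0, 1], [0, 0, 1.0, 0, 0, 0, 1], [0, 0, 0.5, 0, 0, 0, 1], [0, 0, 0.2, 0, 0, 0, 1], [0, 0, 0.2, 0, 0, 0, 1], [0, 0, 0, 0, 0, 0, 1]]]}}

```text
time_s: 6.55
eef_pos: [0.5464, -0.0454, 0.043]
tcp_rot: [3.142, -0.001, -0.143]
wrist_force: [-0.3, -0.9, -0.3]
opening: 0.346
grasp_force: 30.0
```

Request:
{"op": "step_arm", "data": {"deltas": [[[0.15, 0, 0.05, 0, 0, 0, 1], [0.15, 0, 0, 0, 0, 0, 1], [0.15, 0, 0, 0, 0, 0, 1], [0.1, 0, 0, 0, 0, 0, 1], [0, 0, 0.05, 0, 0, 0, 1], [0, 0, 0, 0, 0, 0, 1]]]}}

```text
time_s: 7.05
eef_pos: [0.552, -0.0463, 0.0419]
tcp_rot: [3.142, -0.001, -0.143]
wrist_force: [-0.5, 0.8, 3.2]
opening: 0.342
grasp_force: 30.5
```

Request:
{"op": "step_arm", "data": {"deltas": [[[0, 0, 0, 0, 0, 0, -0.4], [0, 0, 0, 0, 0, 0, -0.4], [0, 0, 0, 0, 0, 0, -0.4], [0, 0, 0, 0, 0, 0, -0.4], [0, 0, -1, 0, 0, 0, -0.4], [0, 0, -3, 0, 0, 0, -0.4], [0, 0, -4, 0, 0, 0, -0.4], [0, 0, -4, 0, 0, 0, -0.4]]]}}

```text
time_s: 7.72
eef_pos: [0.5509, -0.0461, 0.1629]
tcp_rot: [3.142, 0.001, -0.143]
wrist_force: [0.4, 0.8, 1.3]
opening: 0.702
grasp_force: 0.0
```

```bash
cat > look.py <<'E'
from h import *
from cell import robot
c=robot.camera("wrist"); P=tray(cloud(c)); m=orange(c["img"]); s=robot.get_state(); print(tray(s["eef_pos"]),s["tcp_rot"],s["eef_pos"])
X,Y,Z=P[...,0],P[...,1],P[...,2]
q=m&(abs(X+25)<50)&(abs(Y)<45)
k=(q&(Z>60)&(Z<85)).astype(np.uint8); n,l,st,ce=cv2.connectedComponentsWithStats(k)
for i in range(1,n):
    if st[i,4]>60: print("tab",rect(P[l==i]/1000))
k=q&(Z>34)&(Z<42); print("feet",rect(P[k]/1000),np.percentile(X[k],[1,99]))
b=(Z>31)&(Z<41)&(X>5)&(X<90)&(abs(Y-55)<10); print("stone",np.percentile(X[b],[1,50]),Z[b].mean())
b=(Z>34)&(Z<42)&(X>-75)&(X<-25)&~m&(abs(Y)<35); print("jaw",np.percentile(X[b],[99]) if b.sum() else 0)
cv2.imwrite(f"pics/l{s['time_s']:.1f}.png",c["img"][:,:,::-1])
E
python3 look.py
```

```text
[-17.36495797   5.11961607 172.40844618] [-3.14150298 -0.00919586 -0.14275007] [ 0.55354278 -0.04645598  0.17240845]
tab (array([1.2, 0. ]), array([29.3,  9.6]), 89.9)
tab (array([-18.9,   5.2]), array([29.9,  9.6]), -90.0)
feet (array([-8.8,  3. ]), array([74.5, 39. ]), -88.9) [-27.68564092  10.16069426]
stone [12.96915989 45.90124568] 35.28982208971247
jaw [-28.44127063]
```

Request:
{"op": "step_arm", "data": {"deltas": [[[0, 0, 0, 0, 0, -5.6, -1], [0, 0, 0, 0, 0, -5.6, -1], [0.3, -3.7, 0, 0, 0, 0, -1], [0.3, -3.7, 0, 0, 0, 0, -1], [0.3, -3.7, 0, 0, 0, 0, -1], [0.3, -3.7, 0, 0, 0, 0, -1], [0.3, -3.7, 0, 0, 0, 0, -1], [0.3, -3.7, 0, 0, 0, 0, -1]]]}}

```text
time_s: 8.43
eef_pos: [0.5576, 0.1783, 0.1621]
tcp_rot: [-3.141, -0.001, 0.053]
wrist_force: [0.3, -0.6, -0.6]
opening: 0.998
grasp_force: 0.0
```

Request:
{"op": "step_arm", "data": {"deltas": [[[0.1, -3.7, 0, 0, 0, 0, -1], [0, 0, 3.5, 0, 0, 0, -1], [0, 0, 4, 0, 0, 0, -1], [0, 0, 3, 0, 0, 0, -1], [0, 0, 0, 0, 0, 0, -1], [0, 0, 0, 0, 0, 0, -1]]]}}

```text
time_s: 8.93
eef_pos: [0.5565, 0.2133, 0.0562]
tcp_rot: [3.141, 0.002, 0.053]
wrist_force: [0.6, 0.7, 0.7]
opening: 0.998
grasp_force: 0.0
```

```bash
python3 - <<'E'
from h import *
from cell import robot
c=robot.camera("wrist"); P=cloud(c); m=orange(c["img"]); s=robot.get_state(); print(s["eef_pos"],s["tcp_rot"])
q=m&(abs(P[...,0]-.556)<.04)&(abs(P[...,1]-.217)<.05)
t=P[q&(P[...,2]>.058)&(P[...,2]<.08)]; print(rect(t),len(t))
E
```

```text
[0.55751028 0.21355653 0.05814896] [-3.14129529e+00 -1.02536368e-03  5.24836419e-02]
(array([556.9, 216.3]), array([29.6, 10.2]), -87.3) 1001
```

Request:
{"op": "step_arm", "data": {"deltas": [[[0, -0.3, 1.3, 0, 0, 0, -1], [0, 0, 1.2, 0, 0, 0, -1], [0, 0, 0, 0, 0, 0, 1], [0, 0, 0, 0, 0, 0, 1], [0, 0, 0, 0, 0, 0, 1], [0, 0, 0, 0, 0, 0, 1], [0, 0, 0, 0, 0, 0, 1], [0, 0, 0, 0, 0, 0, 1]]]}}

```text
time_s: 9.65
eef_pos: [0.5571, 0.2165, 0.032]
tcp_rot: [-3.141, -0.001, 0.053]
wrist_force: [-0.5, -1.0, 4.3]
opening: 0.347
grasp_force: 30.4
```

Request:
{"op": "step_arm", "data": {"deltas": [[[0, 0, 0, 0, 0, 0, 1], [0, 0, 0, 0, 0, 0, 1], [0, 0, 0, 0, 0, 0, 1]]]}}

```text
time_s: 9.9
eef_pos: [0.5571, 0.2165, 0.032]
tcp_rot: [-3.141, -0.001, 0.053]
wrist_force: [-0.8, -1.7, 6.0]
opening: 0.344
grasp_force: 30.7
```

Request:
{"op": "step_arm", "data": {"deltas": [[[0, 0, -1, 0, 0, 0, 1], [0, 0, -3, 0, 0, 0, 1], [0, 0, -4, 0, 0, 0, 1], [0, 0, -4, 0, 0, 0, 1], [0, 0, 0, 0, 0, 5.6, 1], [0, 0, 0, 0, 0, 5.6, 1]]]}}

```text
time_s: 10.4
eef_pos: [0.5576, 0.2168, 0.155]
tcp_rot: [-3.139, -0.004, -0.147]
wrist_force: [-1.2, -0.0, -2.7]
opening: 0.347
grasp_force: 29.9
```

Request:
{"op": "step_arm", "data": {"deltas": [[[0.1, 3.3, 0, 0, 0, 0, 1], [0.1, 3.3, 0, 0, 0, 0, 1], [0.1, 3.3, 0, 0, 0, 0, 1], [0.1, 3.3, 0, 0, 0, 0, 1], [0.1, 3.3, 0, 0, 0, 0, 1], [0.1, 3.2, 0, 0, 0, 0, 1], [0.1, 3.2, 0, 0, 0, 0, 1], [0.1, 3.2, 0, 0, 0, 0, 1]]]}}

```text
time_s: 11.07
eef_pos: [0.5269, -0.0445, 0.152]
tcp_rot: [-3.142, -0.0, -0.143]
wrist_force: [-0.5, 1.0, 0.1]
opening: 0.347
grasp_force: 30.0
```

Request:
{"op": "step_arm", "data": {"deltas": [[[0, 0, 3, 0, 0, 0, 1], [0, 0, 2.5, 0, 0, 0, 1], [0, 0, 0, 0, 0, 0, 1], [0, 0, 0, 0, 0, 0, 1], [0, 0, 0, 0, 0, 0, 1]]]}}

```text
time_s: 11.48
eef_pos: [0.528, -0.0428, 0.098]
tcp_rot: [-3.142, -0.001, -0.142]
wrist_force: [0.6, -0.5, -0.3]
opening: 0.342
grasp_force: 30.1
```

```bash
python3 - <<'E'
from h import *
from cell import robot
c=robot.camera("wrist"); cv2.imwrite("pics/w3.png",c["img"][:,:,::-1])
P=tray(cloud(c)); m=orange(c["img"]); s=robot.get_state(); print(tray(s["eef_pos"]),s["tcp_rot"])
X,Y,Z=P[...,0],P[...,1],P[...,2]
q=m&(abs(X+30)<60)&(abs(Y)<45)
for lo,hi in((34,42),(60,79),(80,88),(79,100),(100,150)):
    k=q&(Z>lo)&(Z<hi); print(lo,k.sum(), rect(P[k]/1000) if k.sum()>20 else '')
E
```

```text
[-42.88742585   5.10565283  98.33370106] [-3.14156616e+00 -2.03826151e-03 -1.42274689e-01]
34 3689 (array([-8.9,  2.9]), array([74.4, 39.7]), -89.9)
60 2242 (array([-14. ,   7.4]), array([64.2, 40.4]), 89.9)
80 373 (array([-33.8,   7.3]), array([64. ,  1.6]), 89.6)
79 2183 (array([-41.3,   5.2]), array([69.2, 16.9]), 89.7)
100 1333 (array([-41.8,  -1.7]), array([44.4, 14.6]), -78.3)
```

View pics/w3.png

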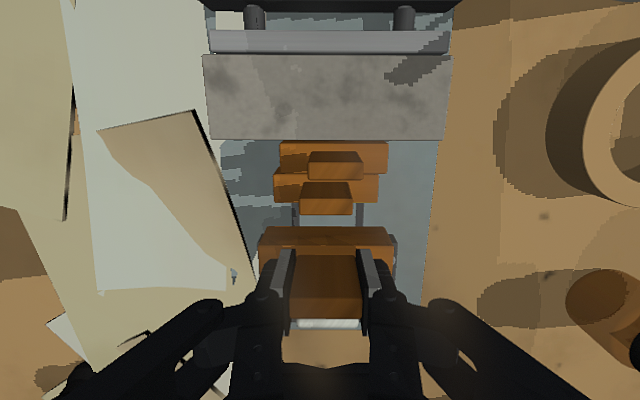

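The held spacer at (325,265) is square behind the two placed ones at (333,155) and (326,188), with clearance on both sides.

Request:
{"op": "step_arm", "data": {"deltas": [[[0, 0, 1.8, 0, 0, 0, 1], [0, 0, 1.2, 0, 0, 0, 1], [0, 0, 0.8, 0, 0, 0, 1], [0, 0, 0.6, 0, 0, 0, 1], [0, 0, 0.5, 0, 0, 0, 1], [0, 0, 0.4, 0, 0, 0, 1], [0, 0, 0.1, 0, 0, 0, 1], [0, 0, 0, 0, 0, 0, 1]]]}}

```text
time_s: 12.2
eef_pos: [0.5276, -0.0431, 0.0424]
tcp_rot: [-3.142, 0.0, -0.143]
wrist_force: [0.1, -0.5, 0.3]
opening: 0.347
grasp_force: 30.1
```

Request:
{"op": "step_arm", "data": {"deltas": [[[0.15, 0, 0, 0, 0, 0, 1], [0.15, 0, 0.0, 0, 0, 0, 1], [0.1, 0, 0, 0, 0, 0, 1], [0, 0, 0.1, 0, 0, 0, 1], [0, 0, 0, 0, 0, 0, 1]]]}}

```text
time_s: 12.62
eef_pos: [0.532, -0.0437, 0.042]
tcp_rot: [3.142, -0.001, -0.143]
wrist_force: [0.5, -1.1, 4.8]
opening: 0.345
grasp_force: 30.7
```

Request:
{"op": "step_arm", "data": {"deltas": [[[0, 0, 0, 0, 0, 0, -0.4], [0, 0, 0, 0, 0, 0, -0.4], [0, 0, 0, 0, 0, 0, -0.4], [0, 0, 0, 0, 0, 0, -0.4], [0, 0, -1, 0, 0, 0, -0.4], [0, 0, -3, 0, 0, 0, -0.4], [0, 0, -4, 0, 0, 0, -1], [0, 0, -3, 0, 0, 0, -1]]]}}

```text
time_s: 13.28
eef_pos: [0.5315, -0.0436, 0.1546]
tcp_rot: [3.142, -0.001, -0.143]
wrist_force: [-0.2, -0.3, 0.2]
opening: 0.952
grasp_force: 0.0
```

Request:
{"op": "step_arm", "data": {"deltas": [[[-3.0, 0, 0, 0, 0, 0, -1], [-2.9, 0, 0, 0, 0, 0, -1], [0, 0, 0, 0, 0, 0, -1], [0, 0, 0, 0, 0, 0, -1]]]}}

```text
time_s: 13.62
eef_pos: [0.4725, -0.0351, 0.1525]
tcp_rot: [-3.142, -0.002, -0.143]
wrist_force: [1.3, -0.1, 0.2]
opening: 1.001
grasp_force: 0.0
```

```bash
python3 look.py; python3 - <<'E'
from h import *
from cell import robot
c=robot.camera("wrist"); P=tray(cloud(c)); X,Y,Z=P[...,0],P[...,1],P[...,2]
np.savez("w4.npz",**c)
q=(Z>66)&(Z<80)&(abs(X+97)<15)&(abs(Y-5)<30); print("handle",q.sum(),rect(P[q]/1000),P[q].mean(0))
q=(Z>34)&(Z<42)&(X>-75)&(X<-55)&(abs(Y)<60)&~orange(c["img"]); print("jawY",np.percentile(Y[q],[1,99]),np.percentile(X[q],[1,99]))
q=(X>50)&(X<100)&(abs(Y-40)<5)
for lo in range(55,85,1):
    k=q&(X>=lo)&(X<lo+1); print(lo,np.median(Z[k]).round(1) if k.any() else None,end=' ')
E
```

```text
[-98.52160578   4.78013296 152.28589101] [-3.14153957e+00 -1.57538966e-03 -1.42784509e-01] [ 0.47316744 -0.03521671  0.15228589]
tab (array([1.1, 0.3]), array([29.6, 10. ]), 88.9)
tab (array([-19.2,   5.4]), array([29.2,  9.4]), -89.8)
tab (array([-39.5,   5.1]), array([29.4,  9.4]), 89.9)
feet (array([-19.1,   2.9]), array([74.3, 60. ]), -89.9) [-48.97154746  10.04461537]
stone [12.44680948 30.68420004] 35.0287909257745
jaw [-28.98804543]
handle 625 (array([-97.3,   4. ]), array([39.8,  8.9]), 88.1) [-96.29524182   3.85049112  72.4615517 ]
jawY [-33.94600293  41.87555232] [-74.52635936 -57.58646978]
55 None 56 None 57 None 58 None 59 None 60 None 61 None 62 None 63 None 64 None 65 None 66 None 67 None 68 None 69 None 70 None 71 None 72 None 73 None 74 None 75 None 76 None 77 None 78 None 79 None 80 None 81 None 82 None 83 None 84 None
```

All three stand in line: tabs at 1, -19 and -39.5 mm, jaw face at -57.5, and handle at (-97.3, 4). Next I grip the handle.

Request:
{"op": "step_arm", "data": {"deltas": [[[0.1, 0.1, 3.5, 0, 0, 0, -1], [0, 0, 3.5, 0, 0, 0, -1], [0, 0, 2.5, 0, 0, 0, -1], [0, 0, 1.0, 0, 0, 0, -1], [0, 0, 0.7, 0, 0, 0, -1], [0, 0, 0, 0, 0, 0, -1]]], "squeeze": 80}}

```text
time_s: 14.22
eef_pos: [0.474, -0.0364, 0.0388]
tcp_rot: [3.142, 0.001, -0.143]
wrist_force: [0.3, -0.2, -0.9]
opening: 1.0
grasp_force: 0.0
```

Request:
{"op": "step_arm", "data": {"deltas": [[[0, 0, 0, 0, 0, 0, 1], [0, 0, 0, 0, 0, 0, 1], [0, 0, 0, 0, 0, 0, 1], [0, 0, 0, 0, 0, 0, 1], [0, 0, 0, 0, 0, 0, 1], [0, 0, 0, 0, 0, 0, 1], [0, 0, 0, 0, 0, 0, 1], [0, 0, 0, 0, 0, 0, 1]]]}}

```text
time_s: 14.88
eef_pos: [0.4747, -0.0363, 0.0407]
tcp_rot: [-3.141, -0.002, -0.143]
wrist_force: [0.9, 0.6, 6.3]
opening: 0.446
grasp_force: 80.4
```

Request:
{"op": "step_arm", "data": {"deltas": [[[0.15, 0, 0, 0, 0, 0, 1], [0.15, 0, 0, 0, 0, 0, 1], [0.15, 0, 0, 0, 0, 0, 1], [0.15, 0, 0, 0, 0, 0, 1], [0.1, 0, 0, 0, 0, 0, 1], [0, 0, 0, 0, 0, 0, 1], [0, 0, 0, 0, 0, 0, 1]]]}}

```text
time_s: 15.47
eef_pos: [0.4818, -0.0374, 0.0407]
tcp_rot: [-3.141, -0.002, -0.143]
wrist_force: [0.9, 2.5, 6.8]
opening: 0.451
grasp_force: 80.5
```

Request:
{"op": "step_arm", "data": {"deltas": [[[0.1, 0, 0, 0, 0, 0, 1], [0.1, 0, 0, 0, 0, 0, 1], [0, 0, 0, 0, 0, 0, 1], [0, 0, 0, 0, 0, 0, 1]]]}}

```text
time_s: 15.8
eef_pos: [0.4837, -0.0377, 0.0407]
tcp_rot: [-3.141, -0.002, -0.143]
wrist_force: [0.4, 1.6, 6.0]
opening: 0.45
grasp_force: 80.6
```

Request:
{"op": "step_arm", "data": {"deltas": [[[0.1, 0, 0, 0, 0, 0, 1], [0, 0, 0, 0, 0, 0, 1], [0, 0, 0, 0, 0, 0, 1]]]}}

```text
time_s: 16.05
eef_pos: [0.4845, -0.0378, 0.0407]
tcp_rot: [-3.141, -0.002, -0.143]
wrist_force: [-1.1, 1.4, 7.9]
opening: 0.45
grasp_force: 80.7
```

```bash
python3 - <<'E'
from h import *
from cell import robot
c=robot.camera("wrist"); cv2.imwrite("pics/w5.png",c["img"][:,:,::-1]); np.savez("w5.npz",**c)
P=tray(cloud(c)); X,Y,Z=P[...,0],P[...,1],P[...,2]; s=robot.get_state(); print(tray(s["eef_pos"]),s["wrist_force"])
m=orange(c["img"]); k=m&(Z>34)&(Z<42)&(abs(X+20)<60)&(abs(Y)<45); print(np.percentile(X[k],[1,99]))
b=(Z>31)&(Z<41)&(X>5)&(X<90)&(abs(Y-55)<10)
h=np.histogram(X[b],np.arange(5,90,2))[0]; print("stone",np.percentile(X[b],[.5,99.5]),h)
E
```

```text
[-86.93801263   3.83444222  40.67612928] [-0.75350116  1.79924341  8.06807941]
[-45.70872205  11.59410182]
stone [12.54354051 30.82720779] [  0   0   0 108 255 257 260 260 277 267 282 284 258   5   0   0   0   0
   0   0   0   0   0   0   0   0   0   0   0   0   0   0   0   0   0   0
   0   0   0   0   0   0]
```

View pics/w5.png

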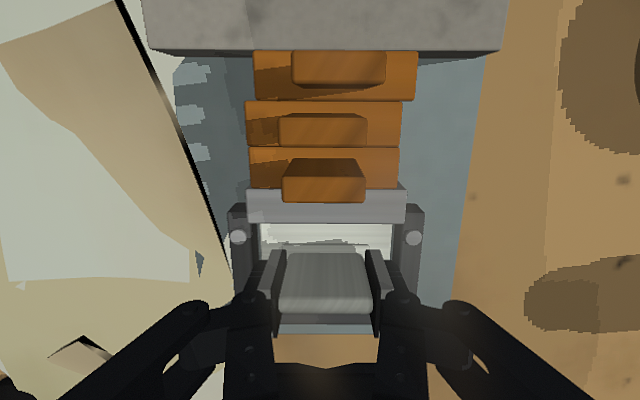

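The jaw at (325,205) is against the stack, and the front spacer is about 1 mm from the stone. I'll continue in 0.5-1 mm steps and watch the force.

Request:
{"op": "step_arm", "data": {"deltas": [[[0.05, 0, 0, 0, 0, 0, 1], [0, 0, 0, 0, 0, 0, 1], [0, 0, 0, 0, 0, 0, 1]]]}}

```text
time_s: 16.35
eef_pos: [0.4849, -0.0379, 0.0407]
tcp_rot: [-3.141, -0.002, -0.143]
wrist_force: [-3.1, 0.5, 8.4]
opening: 0.452
grasp_force: 80.7
```

Request:
{"op": "step_arm", "data": {"deltas": [[[0.05, 0, 0, 0, 0, 0, 1], [0, 0, 0, 0, 0, 0, 1], [0, 0, 0, 0, 0, 0, 1]]]}}

```text
time_s: 16.6
eef_pos: [0.4852, -0.0379, 0.0407]
tcp_rot: [-3.141, -0.001, -0.143]
wrist_force: [-5.2, 1.9, 10.3]
opening: 0.453
grasp_force: 81.0
```

Request:
{"op": "step_arm", "data": {"deltas": [[[0.05, 0, 0, 0, 0, 0, 1], [0, 0, 0, 0, 0, 0, 1], [0, 0, 0, 0, 0, 0, 1]]]}}

```text
time_s: 16.85
eef_pos: [0.4856, -0.0379, 0.0407]
tcp_rot: [-3.141, -0.001, -0.143]
wrist_force: [-7.4, 2.1, 12.1]
opening: 0.452
grasp_force: 81.1
```

Request:
{"op": "step_arm", "data": {"deltas": [[[0.05, 0, 0, 0, 0, 0, 1], [0, 0, 0, 0, 0, 0, 1], [0, 0, 0, 0, 0, 0, 1]]]}}

```text
time_s: 17.1
eef_pos: [0.486, -0.038, 0.0407]
tcp_rot: [-3.141, -0.001, -0.143]
wrist_force: [-8.8, 1.1, 12.3]
opening: 0.449
grasp_force: 81.1
```

Request:
{"op": "step_arm", "data": {"deltas": [[[0.05, 0, 0, 0, 0, 0, 1], [0, 0, 0, 0, 0, 0, 1], [0, 0, 0, 0, 0, 0, 1]]]}}

```text
time_s: 17.35
eef_pos: [0.4864, -0.0381, 0.0407]
tcp_rot: [-3.141, -0.0, -0.143]
wrist_force: [-8.4, 3.0, 12.7]
opening: 0.449
grasp_force: 81.2
```

Request:
{"op": "step_arm", "data": {"deltas": [[[0.05, 0, 0, 0, 0, 0, 1], [0, 0, 0, 0, 0, 0, 1], [0, 0, 0, 0, 0, 0, 1]]]}}

```text
time_s: 17.6
eef_pos: [0.4869, -0.0381, 0.0407]
tcp_rot: [-3.141, -0.0, -0.143]
wrist_force: [-9.3, 0.7, 13.4]
opening: 0.451
grasp_force: 81.2
```

```bash
cat > st.py <<'E'
from h import *
from cell import robot
c=robot.camera("wrist"); P=tray(cloud(c)); X,Y,Z=P[...,0],P[...,1],P[...,2]; s=robot.get_state(); print(tray(s["eef_pos"]),s["wrist_force"],s["wrist_force"][:2]@ex)
m=orange(c["img"]); k=m&(Z>34)&(Z<42)&(abs(X+20)<60)&(abs(Y)<45); print(np.percentile(X[k],[1,99]))
for y in (55,-50):
    b=(Z>31)&(Z<41)&(X>5)&(X<90)&(abs(Y-y)<10); print("stone",np.percentile(X[b],[.5]),Z[b].mean())
t=robot.camera("top"); np.savez(f"t{s['time_s']:.1f}.npz",**t)
P=tray(cloud(t)); X,Y,Z=P[...,0],P[...,1],P[...,2]
for y in (50,-50):
    b=(Z>30)&(Z<41)&(X>0)&(X<88)&(abs(Y-y)<10); print("top stone/rail",np.percentile(X[b],[1,98]),Z[b].mean())
cv2.imwrite(f"pics/t{s['time_s']:.1f}.png",c["img"][:,:,::-1])
E
python3 st.py
```

```text
[-84.55470017   3.84181245  40.67833939] [-9.10560831  1.08073672 13.46009728] -9.166658997469968
[-43.39276036  13.91743185]
stone [14.88134903] 34.99197830534971
stone [14.50211254] 34.89849209260903
top stone/rail [17.29509346 83.87815846] 35.98561067676112
top stone/rail [18.84520052 84.01835201] 35.833931418222235
```

Request:
{"op": "step_arm", "data": {"deltas": [[[0.1, 0, 0, 0, 0, 0, 1], [0.1, 0, 0, 0, 0, 0, 1], [0, 0, 0, 0, 0, 0, 1], [0, 0, 0, 0, 0, 0, 1], [0, 0, 0, 0, 0, 0, 1]]]}}

```text
time_s: 18.12
eef_pos: [0.4887, -0.0384, 0.0407]
tcp_rot: [-3.141, 0.0, -0.143]
wrist_force: [-10.7, 0.5, 13.7]
opening: 0.453
grasp_force: 81.4
```

```bash
python3 st.py; cat > prof.py <<'E'
from h import *
import glob
from cell import robot
def strip(c,xs,ys,z=.037):
    XX,YY=np.meshgrid(xs,ys,indexing="ij"); W=o+(XX[...,None]*ex+YY[...,None]*ey)/1000
    W=np.concatenate([W,np.full(XX.shape+(1,),z)],-1).reshape(-1,3)
    T=np.linalg.inv(c["cam_to_world"]); uv,_=cv2.projectPoints(W,cv2.Rodrigues(T[:3,:3])[0],T[:3,3],c["K"],c["distortion"])
    uv=uv.reshape(XX.shape+(2,)).astype(np.float32)
    return cv2.remap(cv2.cvtColor(c["img"],cv2.COLOR_RGB2GRAY),uv[...,0],uv[...,1],cv2.INTER_CUBIC).mean(1)
f=["top0.npz"]+sorted(glob.glob("t*.?.npz"))
xs=np.arange(56,100,.5)
for ys in (np.arange(-20,36,2),):
  for n in f:
    g=strip(dict(np.load(n)),xs,ys); print(n,g[::3].round(0).astype(int).tolist())
    i=np.argmin(np.gradient(g)); print('  steepest dark edge',xs[i],' brightest grad',xs[np.argmax(np.gradient(g))])
E
python3 prof.py
```

```text
[-82.69376055   3.82502758  40.66442318] [-11.61309729   1.53538515  14.04569141] -11.713358011379349
[-41.50171218  15.78137494]
stone [16.74670978] 34.999991070240085
stone [16.39953962] 34.873580420916895
top stone/rail [20.65912008 81.40004142] 35.889496524302466
top stone/rail [21.81111092 80.52311498] 36.21251634997789
top0.npz [132, 132, 129, 119, 108, 116, 133, 141, 142, 140, 139, 137, 133, 129, 125, 117, 104, 90, 73, 52, 38, 38, 51, 67, 79, 84, 84, 84, 84, 84]
  steepest dark edge 83.5  brightest grad 64.0
t17.6.npz [139, 139, 139, 139, 135, 128, 127, 138, 146, 148, 147, 146, 144, 140, 133, 124, 110, 96, 77, 55, 40, 39, 53, 70, 82, 87, 87, 87, 86, 86]
  steepest dark edge 83.5  brightest grad 89.5
t18.2.npz [138, 139, 140, 140, 139, 136, 130, 126, 135, 145, 148, 148, 146, 144, 139, 127, 110, 95, 77, 55, 40, 39, 53, 70, 82, 87, 88, 87, 86, 86]
  steepest dark edge 84.0  brightest grad 89.5
```

Request:
{"op": "step_arm", "data": {"deltas": [[[0.08, 0, 0, 0, 0, 0, 1], [0, 0, 0, 0, 0, 0, 1], [0, 0, 0, 0, 0, 0, 1], [0, 0, 0, 0, 0, 0, 1], [0, 0, 0, 0, 0, 0, 1]]]}}

```text
time_s: 18.63
eef_pos: [0.4894, -0.0385, 0.0407]
tcp_rot: [-3.141, 0.0, -0.143]
wrist_force: [-13.4, 2.1, 14.7]
opening: 0.45
grasp_force: 81.5
```

```bash
python3 st.py; python3 prof.py | tail -2; python3 - <<'E'
import cv2,glob
from cell import robot
c=robot.camera("scene"); cv2.imwrite("pics/s_end.png",cv2.resize(c["img"][120:280,200:460,::-1],None,fx=3,fy=3))
E
```

```text
[-82.04088062   3.82102575  40.68554343] [-12.6796293    2.03143516  14.8860917 ] -12.839737128274155
[-40.89689751  16.45547783]
stone [17.38338565] 35.00128112211063
stone [17.04988747] 34.88203656709752
top stone/rail [21.83251063 85.54989207] 36.09055822368495
top stone/rail [22.50755932 83.34789229] 36.0914249233472
t18.7.npz [138, 139, 139, 140, 140, 138, 134, 127, 130, 142, 148, 148, 147, 146, 141, 131, 114, 97, 77, 55, 40, 39, 53, 70, 82, 87, 87, 87, 87, 87]
  steepest dark edge 83.5  brightest grad 89.5
```

View pics/s_end.png

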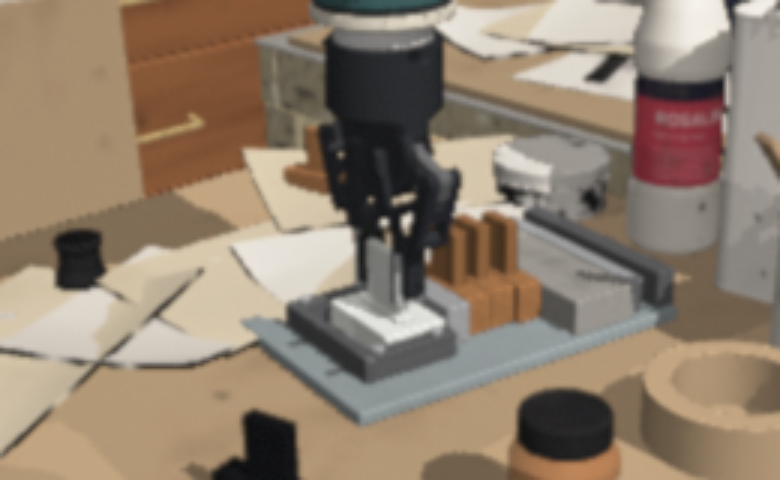

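The final view shows the stack tight at (485,290), the stone flat at (570,285), the jaw held, and the spare spacer standing at (315,165). The rail has given about 5 mm.

```bash
python3 -c "
from cell import robot
print(robot.close_job())"
```

```text
the job is handed in; nothing more can be done
None
```

The job is handed in: two more spacers were stood beside the first, and the jaw is gripped and held pressed with the rail pushed back about 5 mm (by camera), the oilstone flat and the spare spacer still standing.

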